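# Pop the orange hatch and press the reset button under it

## Task

The supply unit with the orange hatch has tripped and must be reset, using fingertips only and lifting nothing. Press the orange hatch in once on the ringed mark near its free edge and draw back so that it springs fully open by itself; then, leaving the hatch standing open and untouched, push the red button in the bay below right down and let it come up again. Leave the blue hatch shut, and do not shove the two units or disturb the other things on the bench.

Things in the scene. Friction and masses are not known exactly. Their poses are not given: they have to be found in the camera images.
- orange_unit: Supply unit with the orange hatch: grey box, 140 (x) x 120 (y) x 55 mm high, about 2 kg, loose. Origin: centre of its underside. Its -x side, the front with three binding posts (12 mm long), faces the robot, turned up to 0.45 rad. The bay under the hatch opens upward, x -38 to +42 mm, y -47 to +47 mm; its floor is 22 mm above the bench; the hatch's upper face 62.5 mm.
- blue_unit: Supply unit with the blue hatch: grey box, 140 (x) x 120 (y) x 55 mm high, about 2 kg, loose. Origin: centre of its underside. Its -x side, the front with three binding posts (12 mm long), faces the robot, turned up to 0.45 rad. The bay under the hatch opens upward, x -38 to +42 mm, y -47 to +47 mm; its floor is 22 mm above the bench; the hatch's upper face 62.5 mm.
- orange_hatch (a joint): Angle of the orange hatch (rad): 0 shut, 1.9 fully open. Flat lid, 77 mm from hinge to free edge, 90 mm wide, 10 mm thick, hinged at its far (+x) edge. Push-push latch: pressed in 4.2 mm at the mark (-0.065; the stop is at -0.085, 5.4 mm; 1 to 2 N until there) and let go, it springs open by itself in about 2 s and stays, leaning back. Pushed shut from open, it latches again.
- blue_hatch (a joint): Angle of the blue hatch (rad), same hatch and latch as the orange one, in blue; 0 shut.
- orange_press (a point): The mark to press on the orange hatch: a white ring with a cross on the hatch's upper face, 13 mm from its free edge and 64 mm from its hinge line; the point moves with the hatch. Hatch shut: 62.5 mm above the bench, in the unit's frame x = -21.5 mm, y = 0.
- blue_press (a point): The mark to press on the blue hatch: a white ring with a cross on the hatch's upper face, 13 mm from its free edge and 64 mm from its hinge line; the point moves with the hatch. Hatch shut: 62.5 mm above the bench, in the unit's frame x = -21.5 mm, y = 0.
- orange_hinge (a point): Middle of the orange hatch's hinge line (along the unit's y), in the unit's frame x = 42.5 mm, y = 0, z = 57.5 mm.
- orange_reset_top (a point): Centre of the top of the red reset button in the orange unit's bay, hidden under the shut hatch: round, 22 mm across, in a 38 mm black collar; top 43.5 mm above the bench (11.5 mm below the box top), in the unit's frame x = -14 mm, y = 0; pressed straight down. The open hatch stands 56 to 80 mm behind it (+x), up to 130 mm above the bench.
- orange_reset (a joint): Travel of the red button (m): 0 up, 0.005 fully down; a spring of 1.2 to 4 N pushes it up.
- capacitor: Dark blue upright cylinder, 35 mm across, 60 mm high, loose, to be left alone. Origin: centre of its underside.
- motor: Grey motor lying down, 42 x 74 x 42 mm, loose, to be left alone. Origin: centre of its underside.
- small_sink: Finned aluminium heat sink, 50 x 45 x 30 mm, loose, to be left alone. Origin: centre of its underside.
- magnet: Dark grey ring, 62 mm across, 10 mm high, loose, to be left alone. Origin: centre of its underside.
- transformer: Dark transformer with yellow winding, 68 x 62 x 40 mm, loose, to be left alone. Origin: centre of its underside.
- psu_can: Pale metal can (box), 62 x 86 x 62 mm, loose, to be left alone. Origin: centre of its underside.
Not all that is in view belongs to the job. Leave any brown look-alike of the blue_unit alone.

How it is judged:
On the way, in this order (a step that is already met when the one before it is completed fails the run):
1. the orange hatch is pressed in until its latch lets go (value of joint orange_hatch below -0.055 rad).
2. the orange hatch has sprung open, with nothing touching it (value of joint orange_hatch above 1.5 rad and contact force between each of the arm, the fingers and orange_hatch below 0.2 N), for 0.2 s.
3. the red button is pushed down while the hatch stands open (value of joint orange_reset above 0.0035 m and value of joint orange_hatch above 1.5 rad), for 0.05 s.
At the end, for the whole second after the job is handed in: The orange hatch stands open (over 1.5 rad), the red button is up again (within 1.2 mm), the blue hatch is shut (within 0.03 rad), both units stand level and still within 30 mm of their starting places, and every other loose thing is within 20 mm of where it stood (value of joint orange_hatch above 1.5 rad and value of joint orange_reset below 0.0012 m and value of joint blue_hatch between -0.03 and 0.03 rad and distance of each of orange_unit, blue_unit from where it was at the start of the episode below 0.03 m and linear speed of each of orange_unit, blue_unit below 0.02 m/s and angle between each of orange_unit, blue_unit's own z axis and vertical below 0.05 rad and distance of each of capacitor, motor, small_sink, magnet, transformer, psu_can from where it was at the start of the episode below 0.02 m); the robot touches nothing.
It fails at once if the open orange hatch is pushed on (over 3 N beyond 1.0 rad) (value of joint orange_hatch above 1 rad and contact force between any of the arm, the fingers and orange_hatch above 3 N).
It fails at once if the opened orange hatch is pushed back towards shut (closing faster than 0.1 rad/s between 0.3 and 1.7 rad) (value of joint orange_hatch between 0.3 and 1.7 rad and velocity of joint orange_hatch below -0.1 rad/s).
It fails at once if the blue hatch is pressed in or opened (value of joint blue_hatch below -0.045 rad or value of joint blue_hatch above 0.1 rad).
It fails at once if a unit is lifted, tipped or shoved more than 30 mm (height (world z) of any of orange_unit, blue_unit above 0.008 m or angle between any of orange_unit, blue_unit's own z axis and vertical above 0.12 rad or distance of any of orange_unit, blue_unit from where it was at the start of the episode above 0.03 m).
It fails at once if a bystander is moved more than 20 mm or lifted (distance of any of capacitor, motor, small_sink, magnet, transformer, psu_can from where it was at the start of the episode above 0.02 m).
It also fails if it takes over 48 s, if anything falls off the work surface, if the arm or the gripper's body presses on something with over 40 N, if the wrist force passes 120 N, or if a joint passes its speed limit or range.

## Robot

A 7-joint arm with a two-finger parallel gripper is mounted at the origin on the work surface; the furniture and walls round the work are solid. World frame = base frame: x ahead of the robot, y to its left, z up, the work surface at z = 0. Lengths are in m, angles in rad, forces in N, time in s.
With the tool pointing down it reaches from about 0.425 to 0.925 m from the base axis. Payload 6.8 kg.
Tool frame: the origin (TCP) lies between the finger pads; the fingertips stand 17 mm ahead of it and the grasp point (between the pads) lies 2 mm behind it; x points along the fingers, y is the direction in which the jaws open and shut, and the axes are right-handed (so a half turn about x gives the same grasp; the last joint's range is limited). The gripper opens to 85 mm and grips with 20 to 120 N. Pads are 22 mm wide; open, the fingers measure 114 mm over their backs; the gripper's body (76 mm by 85 mm) begins 54 mm behind the grasp point. The pads swing forward as they close: fully open they stand 13 mm farther back than shut.
Start: joints at [1.041, 0.477, 0.022, 1.555, -0.011, 1.109, -0.083], TCP at [0.276, -0.616, 0.248] pointing down, gripper open.
Joint ranges: [-2.96, 2.96], [-0.34, 2.1], [-1.41, 1.46], [0.24, 2.44], [-1.37, 4.51], [0.17, 1.92], [-2.96, 2.96]. Speed limits (rad/s): [2.39, 2.39, 3.14, 3.14, 3.14, 3.14, 3.14].

## Interface

Orientations are given as a rotation vector (axis times angle).
In Python, from bench import r gives the robot as it stands. The module is installed in compiled form; this text tells all that it offers.
- The arm moves only by the tool apply_moves, never from a script. Its argument "increments" is text: rows parted by semicolons, each of 7 numbers parted by spaces: the finger opening in mm, from 0 to 85.4, then the shift along the tool's x, y, z normalised to -1 to 1, where 1 is 100 cm, then the turn, a rotation vector about the tool's x, y, z normalised to -1 to 1, where 1 is 0.12 rad. In form: gripper x y z wx wy wz; .... A call has exactly 8 rows; each row shifts and turns the commanded pose from where the row before left it, along the tool's axes as they then stand; what a row does not reach is not made up. A row lasts 1/10 s, in which the tool goes at most 50 mm and 8.59 degrees, less where a joint would pass 70% of its speed; a pose out of reach is approached as far as the arm can. A call with a number of a shift or a turn outside -1 to 1 is refused whole. A call with a gripper value outside its range is refused whole. The fingers move at their own pace and stop on an object; "squeeze" is the grip in N (left out, the last holds). Time passes only in rows, so rows that do not move let the fingers close, or fill a call up. It gives the time, the measured TCP pose, the force and the opening at its end, in the units of the state.
- r.get_obs(): the state, without advancing time (a new reading comes with each control period).
- r.grab_frame(name): name is "side" or "top"; returns a dict with "color" (480x640x3 uint8, blue, green, red), "fx", "fy", "cx", "cy" (pixels), "origin" and "orientation" of the camera in the world. Camera axes: x right, y up, looking along -z (the intrinsics and any distortion apply to the point x, -y, -z); pixel columns grow to the right and rows downward; lengths in m; the calibration is good to about 2 mm. A picture is of the moment at which its call begins. There is no depth.
- r.hand_in(): hands the job in, once; it reports no verdict.
The state is a dict: "clock": time; "joints": joint angles; "qvel": joint speeds; "tau": joint torques, N m; "tcp_pos": TCP position; "orientation": TCP orientation; "contact_force": force on the tool from outside, world axes, zero at the start; "moment": the same for the moment, N m; "grip_width": finger opening in m.
Only numpy, scipy, OpenCV 4.12 (cv2) and the standard library are available. Lean on these libraries where they do the work, as an engineer would, in place of code of your own. Each camera call takes 0.05 s, during which the arm holds its last target. There are 200 camera calls.

## Working session

There is one attempt and no reset: what is moved stays moved. The work goes in short steps, Python scripts to look and compute and a tool call to move; the robot and the scene stay as the last step left them, time stands still between calls to the robot, and variables do not carry over. Pictures are saved under pics/ and viewed, about 8 in all and at most 12, crops included, and the job is handed in when it is done.

Besides the shell and the picture viewer there is one more tool, called by a JSON object that holds its "fn" and its "kwargs", one argument or row to a line. apply_moves: Moves the arm, as the interface text tells. Scaled input: -1 to 1 covers 100 cm each way for a shift and 0.12 rad each way for a turn. Its arguments: {"type":"object","properties":{"increments":{"type":"string"},"squeeze":{"type":"number"}},"required":["increments"]}

```bash
mkdir -p pics; python3 - <<'E'
from bench import r
import cv2,json,numpy as np
print(r.get_obs())
for n in("top","side"):
    f=r.grab_frame(n);cv2.imwrite(f"pics/{n}0.png",f["color"])
    c={k:np.asarray(v).tolist() for k,v in f.items() if k!="color"};print(n,c)
    json.dump(c,open(n+".json","w"))
E
```

```text
{'clock': 0.0, 'joints': array([ 1.04091452,  0.47778769,  0.02230744,  1.55643501, -0.01151952,
        1.1092901 , -0.08310309]), 'qvel': array([ 0.00011331,  0.00181336,  0.0008905 , -0.00127663,  0.00040084,
        0.00070576,  0.0009629 ]), 'tau': array([ 9.62567938e-04, -5.96445358e+01,  1.60801359e+00, -2.81191564e+01,
        1.23517096e-02,  9.41959064e-03,  1.83351702e-06]), 'tcp_pos': array([ 0.27612287, -0.61533513,  0.24734031]), 'orientation': array([ 1.98885892,  0.42766538, -1.98982117]), 'contact_force': array([ 1.10234391, -0.2914932 ,  0.99246765]), 'moment': array([-0.01634212,  0.01151112,  0.01618516]), 'grip_width': 0.08555563330740676}
top {'fx': 445.83961811775606, 'fy': 445.83961811775606, 'cx': 320.18193782741014, 'cy': 246.21564201996037, 'origin': [0.4331969153120424, 0.003125015754209093, 1.055739006686032], 'orientation': [0.08150871255963013, -0.1384846368517409, -1.5553328956519805]}
side {'fx': 449.42574378503286, 'fy': 449.42574378503286, 'cx': 324.8319978420997, 'cy': 231.94490110931284, 'origin': [0.5888694605130996, -0.9191360258065161, 0.6530105337254998], 'orientation': [0.989033517672979, 0.024951955854346335, 0.004487567993070471]}
```

View pics/top0.png

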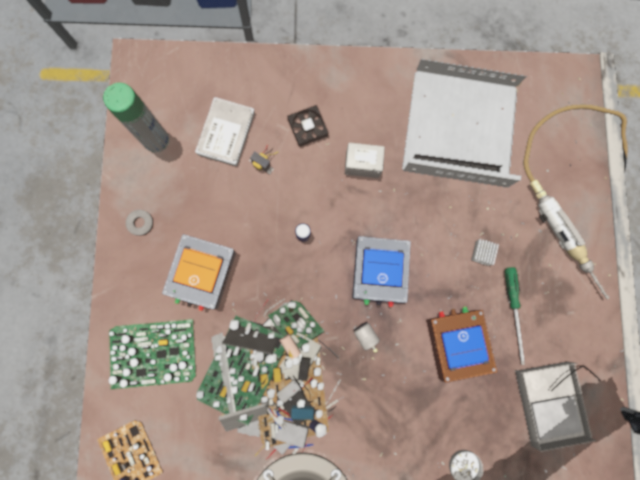

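View pics/side0.png

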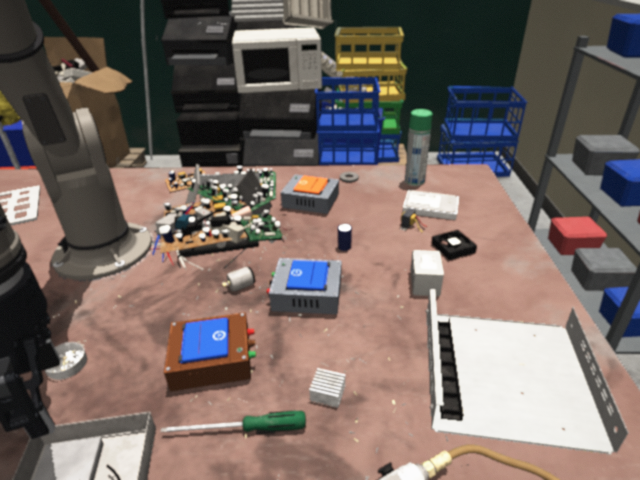

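The top view shows the orange hatch on a grey unit at about (199,270), with its mark near (193,281). The blue unit is at (383,270), and the brown look-alike at (462,345) is to be left alone. In the side view the orange unit is at (311,192). I'll enlarge it to confirm and measure.

```bash
cat > h.py <<'E'
import json,numpy as np,cv2
from scipy.spatial.transform import Rotation as R
def cam(n):
    c=json.load(open(n+".json")); return c,R.from_rotvec(c["orientation"]).as_matrix(),np.array(c["origin"])
def ray(n,u,v,z):
    c,M,o=cam(n); d=M@np.array([(u-c["cx"])/c["fx"],-(v-c["cy"])/c["fy"],-1]); return o+d*(z-o[2])/d[2]
def proj(n,p):
    c,M,o=cam(n); q=M.T@(np.asarray(p)-o); return c["cx"]-c["fx"]*q[0]/q[2], c["cy"]+c["fy"]*q[1]/q[2]
E
python3 - <<'E'
import cv2,numpy as np
from h import *
a=cv2.imread("pics/top0.png")[225:321,150:250];b=cv2.imread("pics/side0.png")[165:220,270:350]
A=cv2.resize(a,None,fx=6,fy=6,interpolation=3);cv2.imwrite("pics/c1.png",A)
print(A.shape)
m=ray("top",193.5,281.5,.0625);print(m,proj("side",m))
# orange blob
im=cv2.imread("pics/top0.png");h=cv2.cvtColor(im,cv2.COLOR_BGR2HSV)
k=cv2.inRange(h,(8,150,120),(25,255,255));k[:225]=0;k[321:]=0;k[:,:150]=0;k[:,250:]=0
rc=cv2.minAreaRect(cv2.findNonZero(k));bp=cv2.boxPoints(rc);print(rc);
for p in bp: print(p,ray("top",*p,.0625))
E
```

```text
(576, 600, 3)
[0.49103615 0.24616472 0.0625    ] (np.float64(301.0110745896634), np.float64(181.38049248006078))
((197.75, 269.75), (38.57978057861328, 34.46882247924805), 18.43494987487793)
[174. 280.] [0.49381474 0.28882206 0.0625    ]
[184.9     247.29999] [0.56677695 0.2688539  0.0625    ]
[221.5 259.5] [0.54061844 0.18691791 0.0625    ]
[210.6 292.2] [0.46799986 0.20777221 0.0625    ]
```

View pics/c1.png

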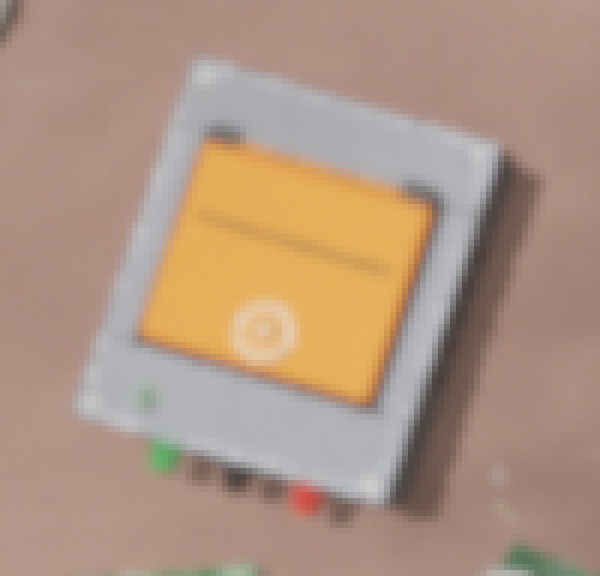

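The crop confirms an orange hatch on a grey box with its front posts facing the robot. The ring is at crop (264,331), which is full-frame (193.6,279.7). The hatch corners are at crop (205,138), (437,202), (373,406) and (140,338).

```bash
python3 - <<'E'
from h import *
from bench import r
from scipy.optimize import least_squares
f=lambda X,Y:((X+.5)/6-.5+150,(Y+.5)/6-.5+225)
obs=[f(205,138),f(437,202),f(373,406),f(140,338),f(264,331),f(203,63),f(497,148),f(390,500),f(80,405)]
loc=np.array([[42.5,45,62.5],[42.5,-45,62.5],[-34.5,-45,62.5],[-34.5,45,62.5],[-21.5,0,62.5],[70,60,55],[70,-60,55],[-70,-60,55],[-70,60,55]])/1e3
T=lambda p,l:np.c_[l[:,:2]@np.array([[np.cos(p[2]),np.sin(p[2])],[-np.sin(p[2]),np.cos(p[2])]])+p[:2],l[:,2]]
res=lambda p:np.array([np.subtract(proj("top",q),o) for q,o in zip(T(p,loc),obs)]).ravel()
s=least_squares(res,[.52,.24,-.27],loss="soft_l1");p=s.x
print(p,s.fun.reshape(-1,2).round(1).tolist())
mark=T(p,loc[4:5])[0];btn=T(p,np.array([[-.014,0,.0435]]))[0]
print("mark",mark,"ray",ray("top",*obs[4],.0625),"btn",btn,"side mark px",proj("side",mark))
o=r.get_obs();M=R.from_rotvec(o["orientation"]).as_matrix();print(M.round(3),o["tcp_pos"])
im=cv2.imread("pics/side0.png")[165:225,270:350];cv2.imwrite("pics/c2.png",cv2.resize(im,None,fx=8,fy=8,interpolation=3))
E
```

```text
[ 0.51423662  0.23899415 -0.26759431] [[0.1, -0.5], [0.3, 0.1], [0.3, -0.5], [-0.2, -0.5], [0.7, 0.6], [-1.2, -1.0], [1.0, -0.4], [-0.3, 1.4], [-0.9, 2.2]]
mark [0.49350181 0.24467901 0.0625    ] ray [0.49488948 0.24617235 0.0625    ] btn [0.50073488 0.24269592 0.0435    ] side mark px (np.float64(301.83246505420294), np.float64(181.6060111464588))
[[-0.001  0.409 -0.912]
 [ 0.001 -0.912 -0.409]
 [-1.    -0.002  0.   ]] [ 0.27612759 -0.61537122  0.24741017]
```

View pics/c2.png

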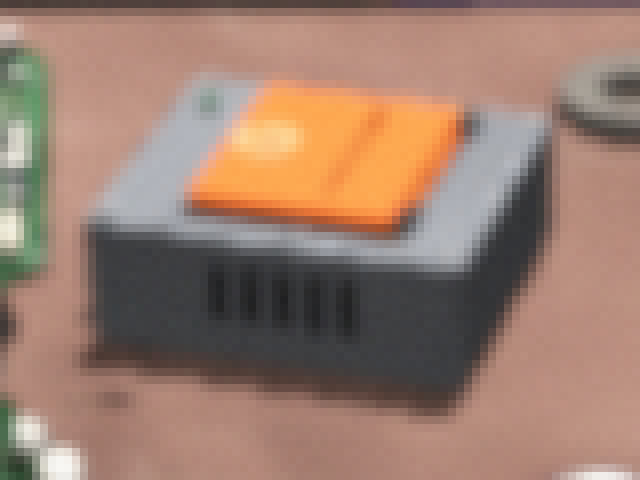

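{"fn": "apply_moves", "kwargs": {
  "increments": "0 0 -0.025 -0.037 0 0 0;0 0 -0.025 -0.037 0 0 0;0 0 -0.025 -0.037 0 0 0;0 0 -0.025 -0.037 0 0 0;0 0 -0.025 -0.037 0 0 0;0 0 -0.025 -0.037 0 0 0;0 0 -0.025 -0.037 0 0 0;0 0 -0.025 -0.037 0 0 0",
  "squeeze": 20
}}

```text
clock: 0.9
tcp_pos: [0.465, -0.3105, 0.2481]
orientation: [1.988, 0.426, -1.989]
contact_force: [0.4, -0.4, -1.0]
grip_width: -0.0001
```

{"fn": "apply_moves", "kwargs": {
  "increments": "0 0 -0.04 -0.02 0 0 0;0 0 -0.04 -0.02 0 0 0;0 0 -0.04 -0.02 0 0 0;0 0 -0.04 -0.02 0 0 0;0 0 -0.04 -0.02 0 0 0;0 0 -0.04 -0.02 0 0 0;0 0 -0.04 -0.02 0 0 0;0 0 -0.04 -0.02 0 0 0"
}}

```text
clock: 1.7
tcp_pos: [0.479, 0.0469, 0.2482]
orientation: [1.989, 0.425, -1.989]
contact_force: [0.7, -0.2, 1.1]
grip_width: 0.0002
```

{"fn": "apply_moves", "kwargs": {
  "increments": "0 0 0 0 -0.918 0 0;0 0 0 0 -0.918 0 0;0 0 0 0 -0.918 0 0;0 0 0 0 -0.918 0 0;0 0 0 0 -0.918 0 0;0 0 0 0 -0.918 0 0;0 0 0 0 -0.918 0 0;0 0 0 0 -0.918 0 0"
}}

```text
clock: 2.5
tcp_pos: [0.4792, 0.0452, 0.248]
orientation: [1.4, 1.073, -1.401]
contact_force: [0.2, 0.0, 1.0]
grip_width: -0.0
```

```bash
cat > go.py <<'E'
import sys
from h import *
from bench import r
o=r.get_obs();M=R.from_rotvec(o["orientation"]).as_matrix()
print("tcp",o["tcp_pos"].round(4),"F",o["contact_force"].round(1));print(M.round(3).tolist())
print("tool shift",(M.T@(np.array(list(map(float,sys.argv[1:4])))-o["tcp_pos"])).round(4))
E
python3 go.py 0.495 0.2455 0.16
```

```text
tcp [0.4792 0.0452 0.248 ] F [0.2 0.  1. ]
[[-0.001, 0.966, -0.26], [-0.0, -0.26, -0.966], [-1.0, -0.001, 0.0]]
tool shift [ 0.0879 -0.0368 -0.1976]
```

{"fn": "apply_moves", "kwargs": {
  "increments": "0 0 -0.0061 -0.033 0 0 0;0 0 -0.0061 -0.033 0 0 0;0 0 -0.0061 -0.033 0 0 0;0 0.02 -0.0061 -0.033 0 0 0;0 0.04 -0.0061 -0.033 0 0 0;0 0.04 -0.0061 -0.0325 0 0 0;0 0.03 0 0 0 0 0;0 0.015 0 0 0 0 0"
}}

```text
clock: 3.3
tcp_pos: [0.4943, 0.2428, 0.1034]
orientation: [1.398, 1.073, -1.407]
contact_force: [-1.4, -0.6, -0.4]
grip_width: 0.0001
```

```bash
python3 go.py 0.495 0.2455 0.0795; python3 - <<'E'
from h import *
from bench import r
a=r.grab_frame("side")["color"][110:210,250:350];b=r.grab_frame("top")["color"][225:325,150:250]
cv2.imwrite("pics/c3.png",np.hstack([cv2.resize(x,(400,400),interpolation=3) for x in(a,b)]))
E
```

```text
tcp [0.4943 0.2428 0.1034] F [-1.4 -0.6 -0.4]
[[-0.004, 0.965, -0.263], [-0.002, -0.263, -0.965], [-1.0, -0.004, 0.003]]
tool shift [ 0.0239  0.     -0.0029]
```

View pics/c3.png

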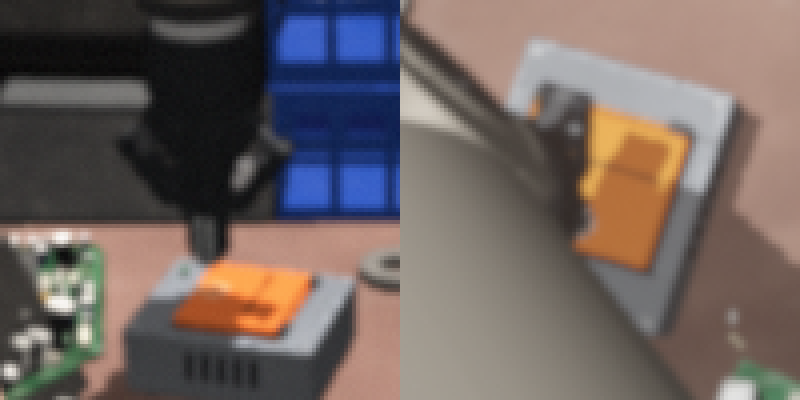

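The side crop shows the closed fingertips just above the mark, at crop (207,258). The gripper's knuckles spread about ±60 mm along the unit's x, which is too near the hatch once it stands open. I'll turn the jaws 90° to lie along the unit's y.

{"fn": "apply_moves", "kwargs": {
  "increments": "0 0 0 0 -0.935 0 0;0 0 0 0 -0.935 0 0;0 0 0 0 -0.935 0 0;0 0 0 0 -0.935 0 0;0 0 0 0 -0.935 0 0;0 0 0 0 -0.935 0 0;0 0 0 0 -0.935 0 0;0 0 0 0 0 0 0"
}}

```text
clock: 4.2
tcp_pos: [0.4976, 0.2418, 0.1081]
orientation: [0.822, 1.408, -0.82]
contact_force: [-0.6, -0.3, -0.4]
grip_width: -0.0001
```

{"fn": "apply_moves", "kwargs": {
  "increments": "0 0 0 0 -0.935 0 0;0 0 0 0 -0.935 0 0;0 0 0 0 -0.935 0 0;0 0 0 0 -0.935 0 0;0 0 0 0 -0.935 0 0;0 0 0 0 -0.935 0 0;0 0 0 0 -0.935 0 0;0 0 0 0 0 0 0"
}}

```text
clock: 5.0
tcp_pos: [0.4971, 0.2421, 0.1073]
orientation: [0.213, 1.559, -0.213]
contact_force: [-0.1, -0.2, 0.1]
grip_width: -0.0
```

```bash
python3 go.py 0.495 0.2455 0.0795; python3 -c "
from h import *;from bench import r
print(r.get_obs()['joints'].round(2))
a=r.grab_frame('side')['color'][110:210,250:350];cv2.imwrite('pics/c4.png',cv2.resize(a,(600,600),interpolation=3))"
```

```text
tcp [0.4971 0.2421 0.1073] F [-0.1 -0.2  0.1]
[[0.001, 0.268, 0.963], [-0.0, 0.963, -0.268], [-1.0, 0.0, 0.001]]
tool shift [ 0.0278  0.0027 -0.0029]
[ 0.08  0.61 -0.85  1.93  0.59  0.88  0.22]
```

View pics/c4.png

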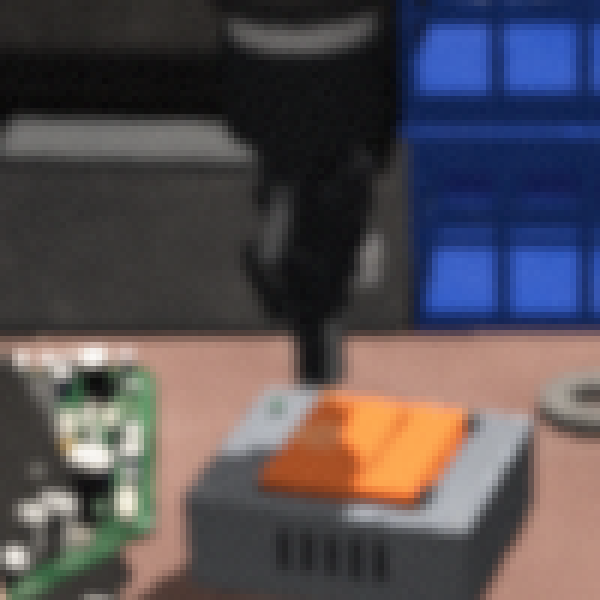

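{"fn": "apply_moves", "kwargs": {
  "increments": "0 0.008 0.0027 -0.0029 0 0 0;0 0.008 0 0 0 0 0;0 0.004 0 0 0 0 0;0 0.002 0 0 0 0 0;0 0 0 0 0 0 0;0 0 0 0 0 0 0;0 0 0 0 0 0 0;0 0 0 0 0 0 0"
}}

```text
clock: 5.85
tcp_pos: [0.4943, 0.2462, 0.0847]
orientation: [0.21, 1.56, -0.21]
contact_force: [1.3, -0.5, -0.2]
grip_width: -0.0001
```

```bash
python3 go.py 0.495 0.2455 0.0795
```

```text
tcp [0.4943 0.2462 0.0847] F [ 1.3 -0.5 -0.2]
[[0.0, 0.265, 0.964], [0.0, 0.964, -0.265], [-1.0, 0.0, 0.0]]
tool shift [ 0.0052 -0.0005  0.0008]
```

{"fn": "apply_moves", "kwargs": {
  "increments": "0 0.002 0 0 0 0 0;0 0.002 0 0 0 0 0;0 0.0015 0 0 0 0 0;0 0.001 0 0 0 0 0;0 0.001 0 0 0 0 0;0 0.001 0 0 0 0 0;0 0 0 0 0 0 0;0 0 0 0 0 0 0"
}}

```text
clock: 6.65
tcp_pos: [0.4941, 0.2462, 0.0759]
orientation: [0.21, 1.561, -0.21]
contact_force: [-0.4, 0.1, 1.4]
grip_width: 0.0002
```

{"fn": "apply_moves", "kwargs": {
  "increments": "0 0.0005 0 0 0 0 0;0 0.0005 0 0 0 0 0;0 0.0005 0 0 0 0 0;0 0.0005 0 0 0 0 0;0 0 0 0 0 0 0;0 0 0 0 0 0 0;0 0 0 0 0 0 0;0 0 0 0 0 0 0"
}}

```text
clock: 7.45
tcp_pos: [0.4941, 0.2462, 0.0741]
orientation: [0.21, 1.56, -0.21]
contact_force: [-1.1, 0.1, 4.2]
grip_width: 0.0004
```

{"fn": "apply_moves", "kwargs": {
  "increments": "0 0.0006 0 0 0 0 0;0 0.0004 0 0 0 0 0;0 0 0 0 0 0 0;0 -0.04 0 -0.01 0 0 0;0 -0.045 0 -0.02 0 0 0;0 -0.045 0 -0.02 0 0 0;0 -0.02 0 0 0 0 0;0 0 0 0 0 0 0"
}}

```text
clock: 8.25
tcp_pos: [0.4472, 0.2608, 0.226]
orientation: [0.212, 1.555, -0.207]
contact_force: [0.4, 0.5, 0.2]
grip_width: 0.0002
```

{"fn": "apply_moves", "kwargs": {
  "increments": "0 0 0 0 0 0 0;0 0 0 0 0 0 0;0 0 0 0 0 0 0;0 0 0 0 0 0 0;0 0 0 0 0 0 0;0 0 0 0 0 0 0;0 0 0 0 0 0 0;0 0 0 0 0 0 0"
}}

```text
clock: 9.05
tcp_pos: [0.446, 0.2594, 0.2229]
orientation: [0.21, 1.561, -0.21]
contact_force: [-0.4, -0.1, 0.7]
grip_width: 0.0004
```

{"fn": "apply_moves", "kwargs": {
  "increments": "0 0 0 0 0 0 0;0 0 0 0 0 0 0;0 0 0 0 0 0 0;0 0 0 0 0 0 0;0 0 0 0 0 0 0;0 0 0 0 0 0 0;0 0 0 0 0 0 0;0 0 0 0 0 0 0"
}}

```text
clock: 9.85
tcp_pos: [0.4459, 0.2594, 0.223]
orientation: [0.21, 1.561, -0.21]
contact_force: [0.6, 0.1, 0.5]
grip_width: -0.0
```

```bash
python3 go.py 0.502 0.2435 0.065; python3 - <<'E'
from h import *
from bench import r
a=r.grab_frame("side")["color"][110:220,250:350];b=r.grab_frame("top")["color"][215:325,150:250]
cv2.imwrite("pics/c5.png",np.hstack([cv2.resize(x,(400,440),interpolation=3) for x in(a,b)]))
E
```

```text
tcp [0.4459 0.2594 0.223 ] F [0.6 0.1 0.5]
[[0.0, 0.264, 0.964], [0.0, 0.964, -0.264], [-1.0, 0.0, -0.0]]
tool shift [ 0.158  -0.0005  0.0583]
```

View pics/c5.png

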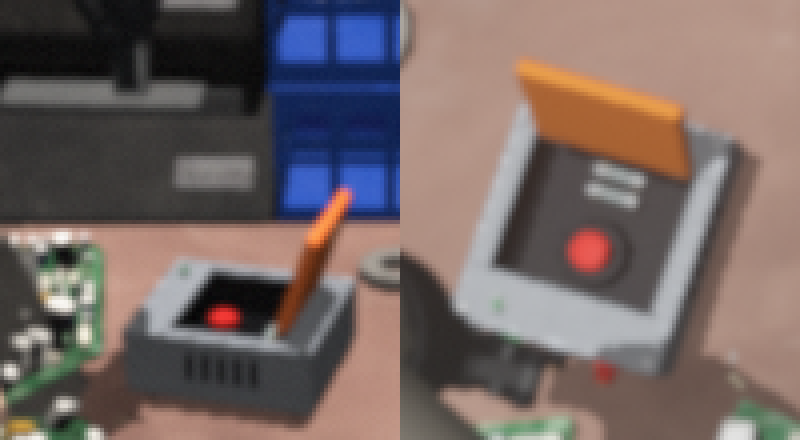

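The hatch stands open. The red button is at crop (589,250), top full-frame (196.9,277.1), and in the side view at (305.6,188.9).

```bash
python3 - <<'E'
from h import *
print(ray("top",196.9,277.1,.0435),ray("side",305.6,188.9,.0435))
E
python3 go.py 0.502 0.2435 0.085
```

```text
[0.50211349 0.24372792 0.0435    ] [0.50406148 0.23550326 0.0435    ]
tcp [0.446  0.2594 0.223 ] F [ 0.1 -0.4 -0.6]
[[0.0, 0.265, 0.964], [-0.0, 0.964, -0.265], [-1.0, 0.0, 0.0]]
tool shift [ 0.138  -0.0005  0.0582]
```

{"fn": "apply_moves", "kwargs": {
  "increments": "0 0 -0.0005 0.03 0 0 0;0 0 0 0.028 0 0 0;0 0 0 0 0 0 0;0 0.03 0 0 0 0 0;0 0.03 0 0 0 0 0;0 0.03 0 0 0 0 0;0 0.02 0 0 0 0 0;0 0.01 0 0 0 0 0"
}}

```text
clock: 10.75
tcp_pos: [0.5004, 0.2431, 0.1011]
orientation: [0.209, 1.563, -0.211]
contact_force: [0.3, -0.0, 0.2]
grip_width: 0.0
```

{"fn": "apply_moves", "kwargs": {
  "increments": "0 0.01 0 0 0 0 0;0 0.008 0 0 0 0 0;0 0 0 0 0 0 0;0 0 0 0 0 0 0;0 0 0 0 0 0 0;0 0 0 0 0 0 0;0 0 0 0 0 0 0;0 0 0 0 0 0 0"
}}

```text
clock: 11.55
tcp_pos: [0.5019, 0.2436, 0.0852]
orientation: [0.21, 1.56, -0.21]
contact_force: [0.3, -0.2, -0.3]
grip_width: -0.0002
```

```bash
python3 go.py 0.502 0.2435 0.0605; python3 - <<'E'
from h import *
from bench import r
a=r.grab_frame("side")["color"][110:220,250:350]
cv2.imwrite("pics/c6.png",cv2.resize(a,(600,660)[:1]+(600,),interpolation=3))
E
```

```text
tcp [0.5019 0.2436 0.0852] F [ 0.3 -0.2 -0.3]
[[0.0, 0.265, 0.964], [0.0, 0.964, -0.265], [-1.0, 0.0, 0.0]]
tool shift [ 0.0247 -0.      0.0001]
```

View pics/c6.png

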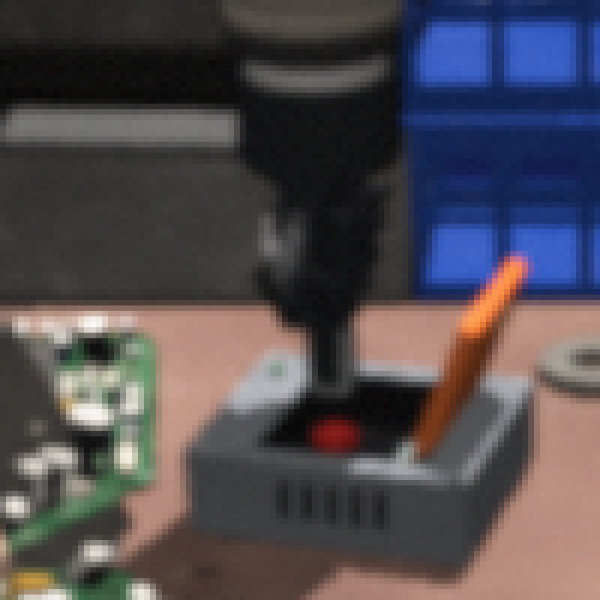

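The fingertip at (330,385) stands over the button at (335,435), well clear of the open hatch.

{"fn": "apply_moves", "kwargs": {
  "increments": "0 0.01 0 0 0 0 0;0 0.008 0 0 0 0 0;0 0.004 0 0 0 0 0;0 0.002 0 0 0 0 0;0 0.002 0 0 0 0 0;0 0.0015 0 0 0 0 0;0 0 0 0 0 0 0;0 0 0 0 0 0 0"
}}

```text
clock: 12.4
tcp_pos: [0.5016, 0.2435, 0.0576]
orientation: [0.21, 1.561, -0.21]
contact_force: [-1.4, -0.3, 2.3]
grip_width: -0.0001
```

{"fn": "apply_moves", "kwargs": {
  "increments": "0 0.0005 0 0 0 0 0;0 0.0005 0 0 0 0 0;0 0.0005 0 0 0 0 0;0 0.0005 0 0 0 0 0;0 0 0 0 0 0 0;0 0 0 0 0 0 0;0 0 0 0 0 0 0;0 0 0 0 0 0 0"
}}

```text
clock: 13.2
tcp_pos: [0.5018, 0.2436, 0.0556]
orientation: [0.21, 1.56, -0.21]
contact_force: [-1.5, -1.9, 4.6]
grip_width: 0.0001
```

{"fn": "apply_moves", "kwargs": {
  "increments": "0 0.0005 0 0 0 0 0;0 0.0005 0 0 0 0 0;0 0.0005 0 0 0 0 0;0 0 0 0 0 0 0;0 0 0 0 0 0 0;0 0 0 0 0 0 0;0 0 0 0 0 0 0;0 0 0 0 0 0 0"
}}

```text
clock: 14.0
tcp_pos: [0.5018, 0.2437, 0.0553]
orientation: [0.21, 1.56, -0.211]
contact_force: [-4.8, -3.2, 17.3]
grip_width: 0.0003
```

The tool has stalled at the button's full-down height with the force up to 17 N, so the button is bottomed. I'll withdraw straight up.

{"fn": "apply_moves", "kwargs": {
  "increments": "0 -0.01 0 0 0 0 0;0 -0.03 0 0 0 0 0;0 -0.04 0 0 0 0 0;0 -0.04 0 0 0 0 0;0 -0.04 0 0 0 0 0;0 0 0 -0.03 0 0 0;0 0 0 -0.03 0 0 0;0 0 0 0 0 0 0"
}}

```text
clock: 14.8
tcp_pos: [0.4407, 0.2611, 0.2145]
orientation: [0.206, 1.56, -0.206]
contact_force: [-0.5, -0.6, 0.6]
grip_width: 0.0
```

```bash
python3 go.py 0.502 0.2435 0.0605; python3 - <<'E'
from h import *
from bench import r
a=r.grab_frame("side")["color"];b=r.grab_frame("top")["color"]
o=[cv2.imread(f"pics/{n}0.png") for n in("side","top")]
for n,x,y in(("side",a,o[0]),("top",b,o[1])): 
    print(n,[ (k,round(float(np.abs(x[s].astype(int)-y[s]).mean()),1)) for k,s in (("blue",np.s_[225:310,345:420] if n=="top" else np.s_[250:320,265:345]),)])
cv2.imwrite("pics/c7.png",np.hstack([cv2.resize(a[110:220,250:350],(400,440),interpolation=3),cv2.resize(b[215:325,150:250],(400,440),interpolation=3)]))
E
```

```text
tcp [0.4407 0.2611 0.2145] F [-0.5 -0.6  0.6]
[[0.001, 0.26, 0.966], [0.0, 0.966, -0.26], [-1.0, 0.0, 0.0]]
tool shift [ 0.1541 -0.0011  0.0637]
side [('blue', 1.0)]
top [('blue', 4.7)]
```

View pics/c7.png

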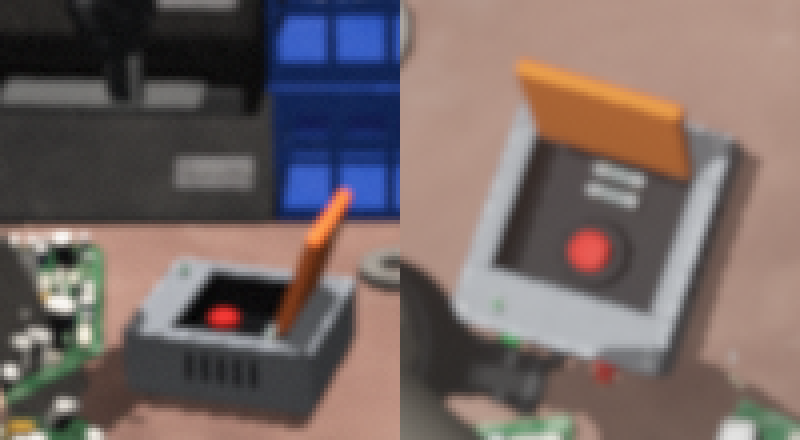

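The hatch is still open, the button is up again at (589,250), where it was before the press, and the unit has not moved. The blue unit looks unchanged in the side view. I'll hand in.

```bash
python3 -c "
from bench import r
print(r.hand_in(), r.get_obs()['clock'])"
```

```text
the job is handed in; nothing more can be done
the job is handed in; nothing more can be done
```

I reset the orange unit and handed the job in soon after the last reading, at about 15 s of the 48 s allowed. No verdict was reported.

- **Hatch:** I pressed the orange hatch once on its mark, down to the stop (about 4 N at the last reading). After I drew back it sprang fully open with nothing touching it.
- **Button:** I pushed the red button with closed fingertips until it bottomed, at about 17 N and its full-down height, then withdrew straight up.
- **Last pictures:** The hatch still stood open and the button was back up. The unit had not visibly moved, and the robot was clear of everything.
- **Blue unit:** The side view matched the starting picture (mean difference 1.0). The top view differed more (4.7). I put that down to arm shadow or exposure, but did not look at it further.
- **Other things on the bench:** I did not measure them one by one. The arm passed well above them, and I saw no unexpected contact force.

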